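# Stop the red timer, start the green timer

### The job

The staining step is over and the wash begins: with the fingertips, gently press down the big red key of the red timer to stop it and let it come up again, then gently press down the green key of the green timer to start it, and withdraw. Do not grasp, lift or push any timer out of its place, do not touch the yellow and blue timers, and leave everything else on the bench where it is.

Things in the scene. Friction and masses are not known exactly. Their poses are not given: they have to be found in the camera images.
- red_timer: loose desk timer with a big round red key: white casing 100 x 70 mm and 24 mm high, 0.23 kg, standing flat on the bench. Origin: centre of its underside; x runs from the display end to the key end, z up. The key's centre lies 18 mm along +x from the origin.
- red_key_top (a point): centre of the red key's flat top face, 34 mm above the bench with the key up (it moves down with the key); the key is a disc 42 mm across, the only red one
- red_timer_press (a joint): how far the red key is pressed straight down, m: 0 up, 0.006 at its stop; a spring needs about 1.5 N to start and 4.5 N at the stop and lifts it again; even fully down it stands above the casing. It counts as pressed beyond 0.003.
- green_timer: loose desk timer with a big round green key: white casing 100 x 70 mm and 24 mm high, 0.23 kg, standing flat on the bench. Origin: centre of its underside; x runs from the display end to the key end, z up. The key's centre lies 18 mm along +x from the origin.
- green_key_top (a point): centre of the green key's flat top face, 34 mm above the bench with the key up (it moves down with the key); the key is a disc 42 mm across, the only green one
- green_timer_press (a joint): how far the green key is pressed straight down, m: 0 up, 0.006 at its stop; a spring needs about 1.5 N to start and 4.5 N at the stop and lifts it again; even fully down it stands above the casing. It counts as pressed beyond 0.003.
- yellow_timer: loose desk timer with a big round yellow key: white casing 100 x 70 mm and 24 mm high, 0.23 kg, standing flat on the bench. Origin: centre of its underside; x runs from the display end to the key end, z up. The key's centre lies 18 mm along +x from the origin.
- yellow_key_top (a point): centre of the yellow key's flat top face, 34 mm above the bench with the key up (it moves down with the key); the key is a disc 42 mm across, the only yellow one
- yellow_timer_press (a joint): how far the yellow key is pressed straight down, m: 0 up, 0.006 at its stop; a spring needs about 1.5 N to start and 4.5 N at the stop and lifts it again; even fully down it stands above the casing. It counts as pressed beyond 0.003.
- blue_timer: loose desk timer with a big round blue key: white casing 100 x 70 mm and 24 mm high, 0.23 kg, standing flat on the bench. Origin: centre of its underside; x runs from the display end to the key end, z up. The key's centre lies 18 mm along +x from the origin.
- blue_key_top (a point): centre of the blue key's flat top face, 34 mm above the bench with the key up (it moves down with the key); the key is a disc 42 mm across, the only blue one
- blue_timer_press (a joint): how far the blue key is pressed straight down, m: 0 up, 0.006 at its stop; a spring needs about 1.5 N to start and 4.5 N at the stop and lifts it again; even fully down it stands above the casing. It counts as pressed beyond 0.003.
- beaker: small clear glass beaker, 49 mm wide, 59 mm high, standing behind the timers; loose bystander, origin at the centre of its underside
- bung: red-brown rubber bung, 35 mm wide, 28 mm high, standing behind the timers; loose bystander, origin at the centre of its underside
- petri_dish: petri dish with a pink filling, 90 mm wide, 15 mm high, at the far left; loose bystander, origin at the centre of its underside
- marker: red and white marker pen, 129 mm long, 11 mm thick, lying in front of the timers; loose bystander, origin at the centre of its underside
- forceps: steel forceps, 130 mm long, 7 mm thick, lying in front of the timers; loose bystander, origin at the centre of its underside
- pipette: micropipette, 238 mm long, 30 mm thick, lying at the right; loose bystander, origin at the centre of its underside
Not all that is in view belongs to the job. What is shaped like the green_timer but orange, purple or turquoise is not meant.

How it is judged:
By the outcome, as a careful person would: the job done as asked, in the order asked, and still so for the second after the job is handed in, with the robot touching nothing.
It also fails if it takes over 45 s, if anything falls off the work surface, if the arm or the gripper's body presses on something with over 40 N, if the wrist force passes 120 N, or if a joint passes its speed limit or range.

### The arm

A 6-joint arm with a two-finger parallel gripper is mounted at the origin on a cart in front of the work surface, level with it; the furniture and walls round the work are solid. World frame = base frame: x ahead of the robot, y to its left, z up, the work surface at z = 0. Lengths are in m, angles in rad, forces in N, time in s.
With the tool pointing down it reaches from about 0.3 to 0.875 m from the base axis. Payload 6.4 kg.
Tool frame: the origin (TCP) lies at the very end of the fingers, on their centre line; the grasp point (between the pads) lies 19 mm behind it; z points along the fingers, y is the line along which they close (so a half turn about z gives the same grasp; the last joint's range is limited). The gripper opens to 85 mm and grips with 20 to 120 N. Pads are 22 mm wide; open, the fingers measure 114 mm over their backs; the gripper's body (76 mm by 85 mm) begins 54 mm behind the grasp point. The pads swing forward as they close: fully open they stand 13 mm farther back than shut.
Start: joints at [-1.421, 0.181, 1.607, -0, 1.354, -0.206], TCP at [0.2, -0.539, 0.231] pointing down, gripper open.
Joint ranges: [-2.99, 2.99], [-0.89, 2.07], [0.3, 2.58], [-1.14, 4.28], [0, 2.63], [-3.12, 3.12]. Speed limits (rad/s): [2.57, 2.57, 3.01, 3.14, 3.14, 3.14].

### API

Orientations are given as a unit quaternion [w, x, y, z].
In Python, from bench import telemetry, camera, ctrl, spotter gives the robot as it stands.
- The arm moves only by the tool send_rows, never from a script. Its argument "series" is a list of rows, each a list of 3 entries, a list of its own where there are three numbers: the turn, a rotation vector about the world's x, y, z in degrees, then the shift along the world's x, y, z in mm, then the closure, from -1 (fully open) to 1 (shut), so that 0 is half open. In form: [[[rx, ry, rz], [dx, dy, dz], gripper], ...]. A call has 1 to 10 rows; each row is the pose to reach, as a shift and turn from the pose commanded when the call began; what a row does not reach only later rows make up. A row lasts 1/8 s, in which the tool goes at most 62.5 mm and 10.7 degrees, less where a joint would pass 70% of its speed; a pose out of reach is approached as far as the arm can. A call with a gripper value outside its range is refused whole. The fingers move at their own pace and stop on an object; the grip force is fixed at half the most. Time passes only in rows, so rows that repeat a pose let the fingers close. It gives the time, the measured TCP pose, the force, the opening and the grip force at its end, in the units of the state.
- telemetry.get_obs(): the state, without advancing time (a new reading comes with each control period).
- camera(name): name is "scene" or "top"; returns a dict with "pixels" (420x560x3 uint8, red, green, blue), "camera_matrix" (3x3 intrinsics, pixels), "xyz" and "orientation" of the camera in the world. Camera axes: x right, y up, looking along -z (the intrinsics and any distortion apply to the point x, -y, -z); pixel columns grow to the right and rows downward; lengths in m; the calibration is good to about 2 mm. A picture is of the moment at which its call begins. There is no depth.
- ctrl.hand_in(): hands the job in; it is judged then, once.
Trained networks look in the newest picture that a camera, given by its name, has taken for a name from the list of things; names that differ only in an ending like _2 or _b are one class to them, and where a whole thing is asked for, a point or a joint stands for the part that bears it (a point fixed in the world has none). Each returns a list of dicts, best first, with "conf" (0 to 1); they miss things now and then, are a little off and sometimes report something else, mostly with a low value. They report only what shows in the picture. A call takes as long as a camera call. They do not tell look-alikes from the thing itself.
- spotter.boxes_of(thing, camera): "xyz" ([x, y, z] in m, in world coordinates, good to about 4 mm: the middle of the surface that is visible of it).
- spotter.landmark_of(thing, camera): "xyz" ([x, y, z] in m, in world coordinates, good to about 4 mm: a listed point, or the origin of a listed thing).
The state is a dict: "time_s": time; "q": joint angles; "dq": joint speeds; "joint_efforts": joint torques, N m; "eef_pos": TCP position; "eef_rot": TCP orientation; "wrist_force": force on the tool from outside, world axes, zero at the start; "torque": the same for the moment, N m; "opening": opening from 0.0 (shut) to 1.0 (fully open); "grasp_force": force on a finger pad.
Only numpy, scipy, OpenCV 4.12 (cv2) and the standard library are available. Lean on these libraries where they do the work, as an engineer would, in place of code of your own. Each camera call takes 0.05 s, during which the arm holds its last target. There are 200 camera calls.

## Working session

There is one attempt and no reset: what is moved stays moved. The work goes in short steps, Python scripts to look and compute and a tool call to move; the robot and the scene stay as the last step left them, time stands still between calls to the robot, and variables do not carry over. Pictures are saved under pics/ and viewed, at most 10 in all, crops included, and the job is handed in when it is done.

Besides the shell and the picture viewer there is one more tool, called after "Request:" by a JSON object that holds its "api" and its "payload", one argument or row to a line. send_rows: Moves the arm, as the interface text tells. Its arguments: {"type":"object","properties":{"series":{"type":"array","items":{"type":"array"}}},"required":["series"]}

```bash
mkdir -p pics; python3 - <<'E'
from bench import telemetry, camera, spotter
import cv2
for n in("scene","top"):
    c=camera(n); cv2.imwrite(f"pics/{n}0.png",c["pixels"][:,:,::-1])
    print(n,c["camera_matrix"],c["xyz"],c["orientation"],[k for k in c])
    for t in("red_key_top","green_key_top","yellow_key_top","blue_key_top"):
        print(t,[(d["xyz"],d["conf"]) for d in spotter.landmark_of(t,n)])
o=telemetry.get_obs();print(o["time_s"],o["eef_pos"],o["eef_rot"],o["wrist_force"],o["opening"])
E
```

```text
scene [[417.50299372   0.         270.37476368]
 [  0.         417.50299372 211.09951894]
 [  0.           0.           1.        ]] [-0.45125166  0.44787036  0.99037836] [-0.47904511 -0.21633088  0.35544443  0.77290103] ['pixels', 'camera_matrix', 'xyz', 'orientation']
red_key_top [([0.5691, 0.2905, 0.0314], 0.57)]
green_key_top [([0.417, -0.3688, 0.033], 0.47), ([0.4323, -0.5255, 0.0328], 0.43), ([0.3634, 0.0004, 0.0339], 0.39)]
yellow_key_top []
blue_key_top [([0.5499, 0.0705, 0.0322], 0.61)]
top [[443.8845228    0.         282.93936288]
 [  0.         443.8845228  202.852114  ]
 [  0.           0.           1.        ]] [ 0.30353598 -0.04033572  1.46327121] [-0.70150672 -0.05398363  0.05905481  0.7081572 ] ['pixels', 'camera_matrix', 'xyz', 'orientation']
red_key_top [([0.3641, -0.1404, 0.0006], 0.56), ([0.5688, 0.2885, 0.0283], 0.44)]
green_key_top [([0.4116, -0.3665, 0.0355], 0.71), ([0.5563, -0.2738, 0.0306], 0.69), ([0.5294, 0.0731, -0.0056], 0.67), ([0.4323, -0.5224, 0.029], 0.66), ([0.3636, 0.0053, 0.0337], 0.51)]
yellow_key_top [([0.5563, -0.0873, 0.0315], 0.55)]
blue_key_top [([0.5475, 0.0705, 0.0314], 0.62)]
0.5 [ 0.20029799 -0.5389876   0.23127361] [-2.84488165e-05  9.84221223e-01  1.76942315e-01 -1.21272736e-05] [1.44775808 0.55449352 0.08982497] 1.0029512587007472
```

View pics/top0.png

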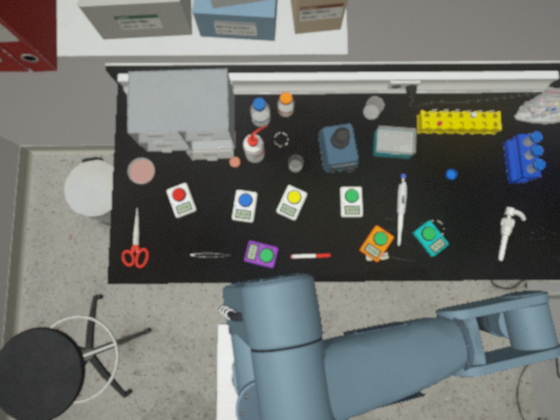

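View pics/scene0.png

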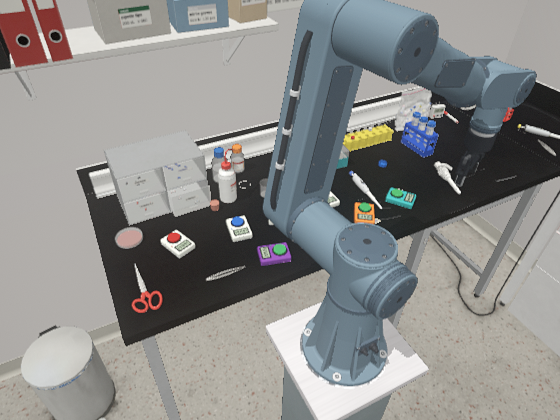

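The top picture shows the red key on a white casing at about (179,195). Several green keys could be meant: white casing (351,196), orange (379,239), turquoise (432,238) and purple (267,254). The white-cased one fits, because the other three are the named look-alikes. I'll measure and confirm in a crop.

```bash
cat > h.py <<'E'
import numpy as np, cv2
from scipy.spatial.transform import Rotation as R
from bench import camera, telemetry
def ray(c,u,v,z):
    K=np.array(c["camera_matrix"]);d=np.linalg.solve(K,[u,v,1.]);d=np.array([d[0],-d[1],-d[2]])
    w,x,y,zz=c["orientation"];d=R.from_quat([x,y,zz,w]).apply(d);p=np.array(c["xyz"])
    return p+d*(z-p[2])/d[2]
def key(c,box,hue):
    u0,v0,u1,v1=box;h=cv2.cvtColor(c["pixels"][v0:v1,u0:u1].copy(),cv2.COLOR_RGB2HSV).astype(int)
    dh=np.abs((h[...,0]-hue+90)%180-90);m=((dh<15)&(h[...,1]>120)&(h[...,2]>60)).astype(np.uint8)
    n,l,s,ce=cv2.connectedComponentsWithStats(m);i=1+s[1:,4].argmax()
    u,v=ce[i]+[u0,v0];return u,v,s[i,4],ray(c,u,v,.032)
E
python3 - <<'E'
from h import *
c=camera("top")
print(key(c,(160,175,200,220),0));print(key(c,(335,180,368,220),70))
a=c["pixels"][170:275,155:235];b=c["pixels"][170:275,330:460]
cv2.imwrite("pics/crop.png",cv2.resize(np.hstack([a,b])[:,:,::-1],None,fx=3.7,fy=3.7,interpolation=cv2.INTER_CUBIC))
E
```

```text
(np.float64(178.42857142857142), np.float64(194.1875), np.int32(112), array([0.56627353, 0.28983127, 0.032     ]))
(np.float64(351.4485981308411), np.float64(195.3271028037383), np.int32(107), array([ 0.55749898, -0.27664148,  0.032     ]))
```

View pics/crop.png

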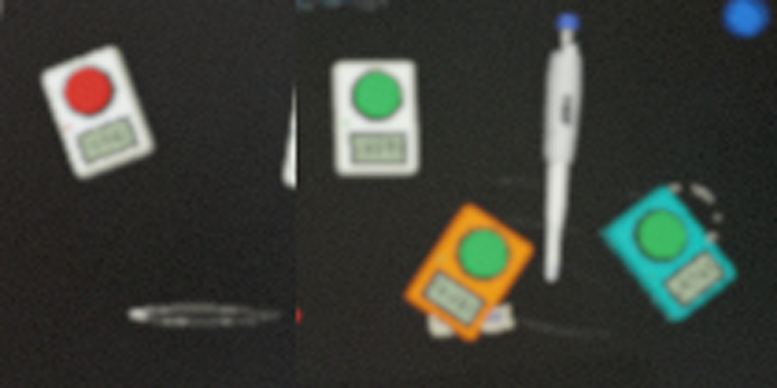

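The crop confirms it: the red key is on the white casing (left), and the only white-cased green timer is at (351,196). The orange and turquoise ones are decoys. Moving towards red with the fingers shut.

Request:
{"api": "send_rows", "payload": {
  "series": [
    [[0, 0, 0], [40, 48, 0], 1],
    [[0, 0, 0], [80, 96, 0], 1],
    [[0, 0, 0], [120, 144, 0], 1],
    [[0, 0, 0], [160, 192, 0], 1],
    [[0, 0, 0], [200, 240, 0], 1],
    [[0, 0, 0], [215, 290, 0], 1],
    [[0, 0, 0], [230, 340, 0], 1],
    [[0, 0, 0], [245, 390, 0], 1],
    [[0, 0, 0], [260, 440, 0], 1],
    [[0, 0, 0], [275, 490, 0], 1]
  ]
}}

```text
time_s: 1.8
eef_pos: [0.4757, -0.0474, 0.2317]
eef_rot: [0.0, 0.984, 0.177, 0.0]
wrist_force: [1.4, -0.1, -0.2]
opening: -0.003
grasp_force: 0.0
```

Request:
{"api": "send_rows", "payload": {
  "series": [
    [[0, 0, 0], [15, 50, 0], 1],
    [[0, 0, 0], [30, 100, 0], 1],
    [[0, 0, 0], [45, 150, 0], 1],
    [[0, 0, 0], [60, 200, 0], 1],
    [[0, 0, 0], [75, 250, 0], 1],
    [[0, 0, 0], [85, 300, 0], 1],
    [[0, 0, 0], [92, 339, -30], 1],
    [[0, 0, 0], [92, 339, -80], 1],
    [[0, 0, 0], [92, 339, -110], 1],
    [[0, 0, 0], [92, 339, -110], 1]
  ]
}}

```text
time_s: 3.05
eef_pos: [0.565, 0.2895, 0.1181]
eef_rot: [0.0, 0.984, 0.177, -0.003]
wrist_force: [1.2, -0.4, 0.0]
opening: 0.0
grasp_force: 0.0
```

```bash
python3 - <<'E'
from h import *
o=telemetry.get_obs();print(o["time_s"],o["eef_pos"],o["eef_rot"],o["wrist_force"],o["opening"])
c=camera("scene");cv2.imwrite("pics/s1.png",cv2.resize(c["pixels"][170:300,90:270,::-1],None,fx=4,fy=4,interpolation=cv2.INTER_CUBIC))
E
```

```text
3.05 [0.56504019 0.28949629 0.11814478] [ 3.41065041e-04  9.84191666e-01  1.77078001e-01 -3.16688931e-03] [ 1.16067947 -0.36193029  0.00131808] 3.634803527550849e-07
```

View pics/s1.png

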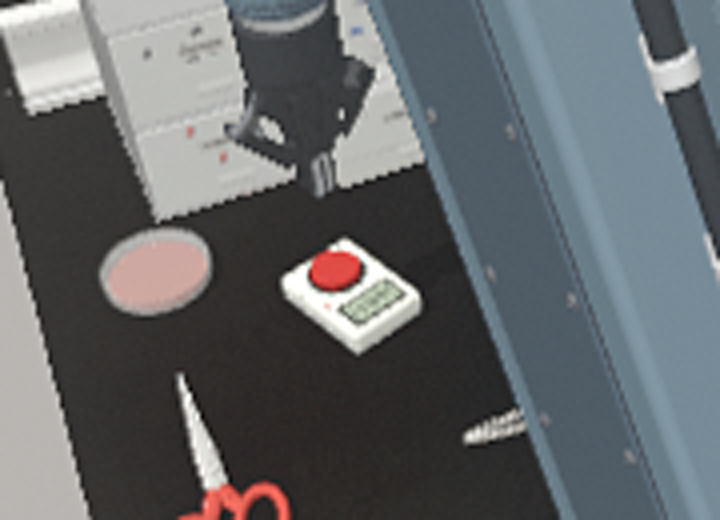

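The fingertips (crop (320,190)) hang above the red key (335,270), with nothing in the way. Descending to just above the key.

Request:
{"api": "send_rows", "payload": {
  "series": [
    [[0, 0, 0], [2, 0, -25], 1],
    [[0, 0, 0], [2, 0, -50], 1],
    [[0, 0, 0], [2, 0, -70], 1],
    [[0, 0, 0], [2, 0, -80], 1],
    [[0, 0, 0], [2, 0, -80], 1],
    [[0, 0, 0], [2, 0, -80], 1]
  ]
}}

```text
time_s: 3.85
eef_pos: [0.5701, 0.2903, 0.0424]
eef_rot: [-0.0, 0.984, 0.177, 0.001]
wrist_force: [-0.1, 0.2, -0.2]
opening: 0.002
grasp_force: 0.0
```

```bash
python3 - <<'E'
from h import *
o=telemetry.get_obs();print(o["time_s"],o["eef_pos"],o["wrist_force"])
c=camera("scene");cv2.imwrite("pics/s2.png",cv2.resize(c["pixels"][190:270,140:240,::-1],None,fx=6,fy=6,interpolation=cv2.INTER_CUBIC))
E
```

```text
3.85 [0.57014202 0.29025719 0.04241009] [-0.11726303  0.19662617 -0.1664143 ]
```

View pics/s2.png

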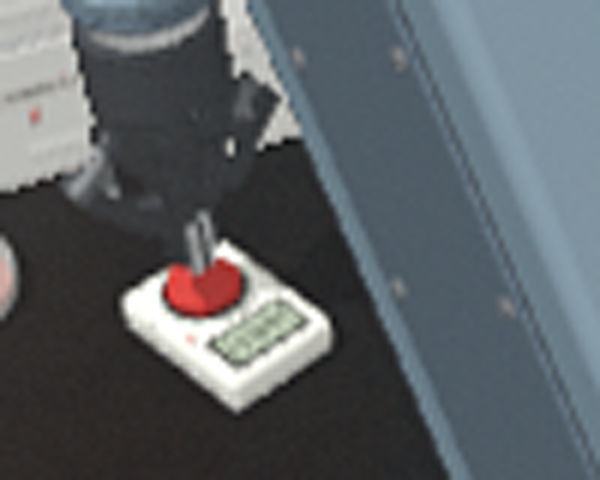

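The tips are just above the key centre (200,272 against 204,288). Pressing in small steps.

Request:
{"api": "send_rows", "payload": {
  "series": [
    [[0, 0, 0], [-3, 0, -3], 1],
    [[0, 0, 0], [-3, 0, -6], 1],
    [[0, 0, 0], [-3, 0, -8], 1],
    [[0, 0, 0], [-3, 0, -10], 1],
    [[0, 0, 0], [-3, 0, -11], 1],
    [[0, 0, 0], [-3, 0, -12], 1],
    [[0, 0, 0], [-3, 0, -12], 1],
    [[0, 0, 0], [-3, 0, -12], 1]
  ]
}}

```text
time_s: 4.9
eef_pos: [0.5663, 0.29, 0.0294]
eef_rot: [0.0, 0.984, 0.177, -0.0]
wrist_force: [-1.3, -0.2, 2.9]
opening: 0.002
grasp_force: 1.4
```

Request:
{"api": "send_rows", "payload": {
  "series": [
    [[0, 0, 0], [0, 0, -1], 1],
    [[0, 0, 0], [0, 0, -1], 1],
    [[0, 0, 0], [0, 0, -1], 1]
  ]
}}

```text
time_s: 5.28
eef_pos: [0.5663, 0.29, 0.0283]
eef_rot: [-0.0, 0.984, 0.177, 0.0]
wrist_force: [-1.7, -0.3, 3.0]
opening: 0.001
grasp_force: 1.6
```

```bash
python3 - <<'E'
from h import *
from bench import spotter
for _ in range(4):
  c=camera("scene");o=telemetry.get_obs();print(o["time_s"],o["eef_pos"],o["wrist_force"])
cv2.imwrite("pics/s3.png",cv2.resize(c["pixels"][190:270,140:240,::-1],None,fx=6,fy=6,interpolation=cv2.INTER_CUBIC))
E
```

```text
5.325 [0.56631124 0.29003288 0.02832892] [-1.66032974  0.19596     2.286509  ]
5.375 [0.56632699 0.29003023 0.02835093] [-2.64413847 -0.78340659  2.76186143]
5.425 [0.56634987 0.29002393 0.02831905] [-1.95119303 -0.39135159  3.09335165]
5.475 [0.5663203  0.29003849 0.02833528] [-2.18425127 -0.5065178   3.63583536]
```

View pics/s3.png

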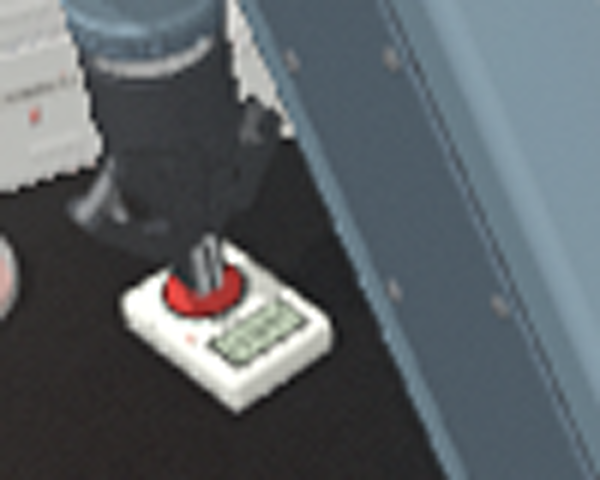

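Force averages about 2.9 N, which is too near the 3 mm threshold. Pressing a little more.

Request:
{"api": "send_rows", "payload": {
  "series": [
    [[0, 0, 0], [0, 0, -1], 1],
    [[0, 0, 0], [0, 0, -1], 1],
    [[0, 0, 0], [0, 0, -1], 1]
  ]
}}

```text
time_s: 5.85
eef_pos: [0.5663, 0.29, 0.0273]
eef_rot: [-0.0, 0.984, 0.177, 0.0]
wrist_force: [-1.6, -0.8, 4.2]
opening: -0.001
grasp_force: 1.9
```

```bash
python3 - <<'E'
from h import *
a=[]
for _ in range(5):
  c=camera("top");o=telemetry.get_obs();a.append([*o["eef_pos"],*o["wrist_force"]])
print(np.mean(a,0).round(4))
E
```

```text
[ 0.5663  0.29    0.0273 -1.9307 -0.3057  3.5656]
```

Request:
{"api": "send_rows", "payload": {
  "series": [
    [[0, 0, 0], [0, 0, -1], 1],
    [[0, 0, 0], [0, 0, -1], 1],
    [[0, 0, 0], [0, 0, -1], 1],
    [[0, 0, 0], [0, 0, -1], 1]
  ]
}}

```text
time_s: 6.6
eef_pos: [0.5664, 0.29, 0.0263]
eef_rot: [-0.0, 0.984, 0.177, 0.0]
wrist_force: [-1.9, -0.3, 3.7]
opening: -0.001
grasp_force: 2.1
```

Pressed about 5 mm. Release straight up, then travel to green.

Request:
{"api": "send_rows", "payload": {
  "series": [
    [[0, 0, 0], [0, 0, 3], 1],
    [[0, 0, 0], [0, 0, 7], 1],
    [[0, 0, 0], [0, 0, 15], 1],
    [[0, 0, 0], [0, 0, 40], 1],
    [[0, 0, 0], [0, 0, 80], 1],
    [[0, 0, 0], [0, 0, 130], 1],
    [[0, 0, 0], [0, -50, 150], 1],
    [[0, 0, 0], [-5, -100, 150], 1],
    [[0, 0, 0], [-10, -150, 150], 1],
    [[0, 0, 0], [-10, -200, 150], 1]
  ]
}}

```text
time_s: 7.85
eef_pos: [0.5558, 0.0886, 0.1767]
eef_rot: [0.0, 0.984, 0.177, 0.0]
wrist_force: [0.4, -0.5, 0.6]
opening: 0.001
grasp_force: 0.0
```

Request:
{"api": "send_rows", "payload": {
  "series": [
    [[0, 0, 0], [0, -50, 0], 1],
    [[0, 0, 0], [0, -100, 0], 1],
    [[0, 0, 0], [0, -150, 0], 1],
    [[0, 0, 0], [0, -200, 0], 1],
    [[0, 0, 0], [0, -250, 0], 1],
    [[0, 0, 0], [0, -300, 0], 1],
    [[0, 0, 0], [0, -340, 0], 1],
    [[0, 0, 0], [0, -366, -30], 1],
    [[0, 0, 0], [0, -366, -80], 1],
    [[0, 0, 0], [0, -366, -100], 1]
  ]
}}

```text
time_s: 9.1
eef_pos: [0.5543, -0.275, 0.0732]
eef_rot: [-0.002, 0.984, 0.177, -0.002]
wrist_force: [-0.5, 1.3, 0.1]
opening: 0.0
grasp_force: 0.0
```

```bash
python3 - <<'E'
from h import *
o=telemetry.get_obs();print(o["time_s"],o["eef_pos"],o["wrist_force"])
c=camera("top");cv2.imwrite("pics/t4.png",cv2.resize(c["pixels"][120:270,120:400,::-1],None,fx=2.8,fy=2.8,interpolation=cv2.INTER_CUBIC))
print(key(c,(160,175,200,220),0))
try: print(key(c,(335,180,368,220),70))
except Exception as e: print(e)
E
```

```text
9.1 [ 0.55432557 -0.27503134  0.07323635] [-0.46557688  1.26807681  0.12197893]
(np.float64(178.46902654867256), np.float64(194.1504424778761), np.int32(113), array([0.5663956 , 0.28970252, 0.032     ]))
attempt to get argmax of an empty sequence
```

View pics/t4.png

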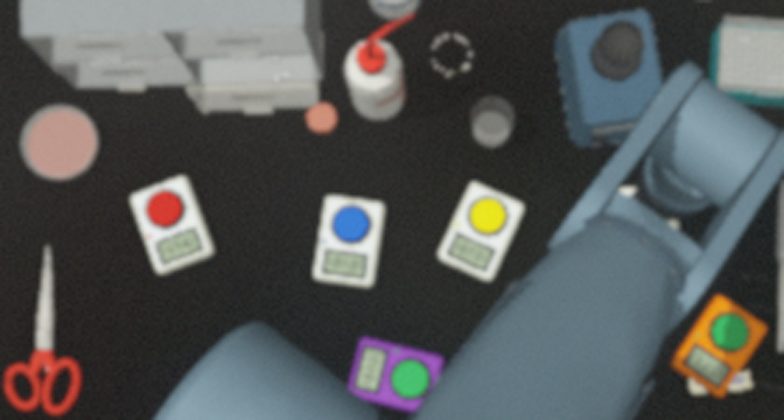

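The red timer is unmoved at (165,208) in the crop. The arm now hides the green timer from above, so I descend on the measured position.

Request:
{"api": "send_rows", "payload": {
  "series": [
    [[0, 0, 0], [1, -1, 0], 1],
    [[0, 0, 0], [1, -1, -15], 1],
    [[0, 0, 0], [1, -1, -28], 1],
    [[0, 0, 0], [1, -1, -34], 1],
    [[0, 0, 0], [1, -1, -36], 1],
    [[0, 0, 0], [1, -1, -36], 1],
    [[0, 0, 0], [1, -1, -36], 1]
  ]
}}

```text
time_s: 10.02
eef_pos: [0.5576, -0.2772, 0.0407]
eef_rot: [0.0, 0.984, 0.177, 0.0]
wrist_force: [0.9, -0.1, 0.0]
opening: -0.0
grasp_force: 0.0
```

Request:
{"api": "send_rows", "payload": {
  "series": [
    [[0, 0, 0], [0, 0, -3], 1],
    [[0, 0, 0], [0, 0, -5], 1],
    [[0, 0, 0], [0, 0, -7], 1],
    [[0, 0, 0], [0, 0, -9], 1],
    [[0, 0, 0], [0, 0, -10], 1],
    [[0, 0, 0], [0, 0, -11], 1],
    [[0, 0, 0], [0, 0, -12], 1],
    [[0, 0, 0], [0, 0, -12], 1],
    [[0, 0, 0], [0, 0, -12], 1]
  ]
}}

```text
time_s: 11.15
eef_pos: [0.5573, -0.277, 0.0284]
eef_rot: [-0.0, 0.984, 0.177, -0.0]
wrist_force: [-1.6, 1.2, 3.1]
opening: 0.002
grasp_force: 1.6
```

```bash
python3 - <<'E'
from h import *
a=[]
for _ in range(5):
  c=camera("scene");o=telemetry.get_obs();a.append([*o["eef_pos"],*o["wrist_force"]])
print(np.mean(a,0).round(4))
E
```

```text
[ 0.5573 -0.277   0.0284 -1.5664  0.9401  3.5314]
```

Same contact as on red. Two more millimetres to match it, then straight up and withdraw.

Request:
{"api": "send_rows", "payload": {
  "series": [
    [[0, 0, 0], [0, 0, -1], 1],
    [[0, 0, 0], [0, 0, -2], 1],
    [[0, 0, 0], [0, 0, -2], 1],
    [[0, 0, 0], [0, 0, -2], 1]
  ]
}}

```text
time_s: 11.9
eef_pos: [0.5573, -0.277, 0.0263]
eef_rot: [0.0, 0.984, 0.177, -0.0]
wrist_force: [-2.4, 0.7, 4.7]
opening: 0.0
grasp_force: 2.1
```

Request:
{"api": "send_rows", "payload": {
  "series": [
    [[0, 0, 0], [0, 0, 3], 1],
    [[0, 0, 0], [0, 0, 7], 1],
    [[0, 0, 0], [0, 0, 15], 1],
    [[0, 0, 0], [0, 0, 50], 1],
    [[0, 0, 0], [0, 0, 100], 1],
    [[0, 0, 0], [0, 0, 150], 1],
    [[0, 0, 0], [-30, -40, 190], 1],
    [[0, 0, 0], [-60, -80, 200], 1],
    [[0, 0, 0], [-90, -120, 200], 1],
    [[0, 0, 0], [-120, -160, 200], 1]
  ]
}}

```text
time_s: 13.15
eef_pos: [0.4364, -0.4382, 0.2272]
eef_rot: [0.001, 0.984, 0.177, 0.0]
wrist_force: [0.1, -0.2, 0.6]
opening: 0.0
grasp_force: 0.0
```

Request:
{"api": "send_rows", "payload": {
  "series": [
    [[0, 0, 0], [-40, -30, 0], 1],
    [[0, 0, 0], [-80, -60, 0], 1],
    [[0, 0, 0], [-120, -80, 0], 1],
    [[0, 0, 0], [-160, -90, 0], 1],
    [[0, 0, 0], [-200, -100, 0], 1],
    [[0, 0, 0], [-200, -100, 0], 1],
    [[0, 0, 0], [-200, -100, 0], 1]
  ]
}}

```text
time_s: 14.02
eef_pos: [0.2376, -0.537, 0.2266]
eef_rot: [0.0, 0.984, 0.177, 0.0]
wrist_force: [0.7, 1.1, 0.3]
opening: 0.002
grasp_force: 0.0
```

```bash
python3 - <<'E'
from h import *
o=telemetry.get_obs();print(o["time_s"],o["eef_pos"],o["wrist_force"])
c=camera("top");cv2.imwrite("pics/t5.png",cv2.resize(c["pixels"][60:290,110:560,::-1],None,fx=1.7,fy=1.7,interpolation=cv2.INTER_CUBIC))
print(key(c,(160,175,200,220),0));print(key(c,(335,180,368,220),70))
E
```

```text
14.025 [ 0.23757345 -0.53696968  0.22657036] [0.70740868 1.05768884 0.28241605]
(np.float64(178.42857142857142), np.float64(194.1875), np.int32(112), array([0.56627353, 0.28983127, 0.032     ]))
(np.float64(351.4672897196262), np.float64(195.3551401869159), np.int32(107), array([ 0.5574051, -0.2766996,  0.032    ]))
```

View pics/t5.png

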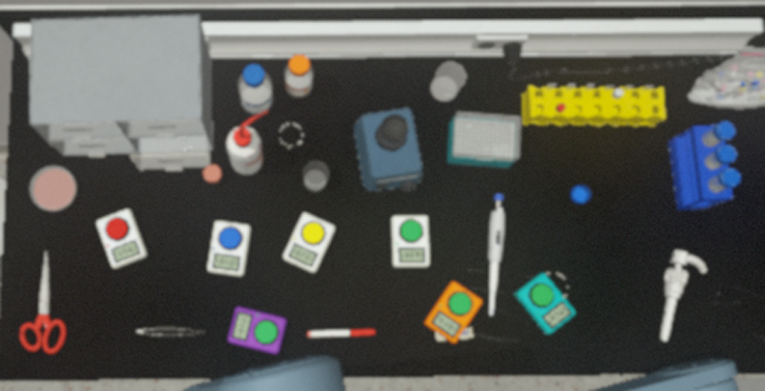

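Both timers stand where they were (red key at (117,229), green at (411,230)), nothing else has moved, and the arm is clear.

```bash
python3 -c "
from bench import ctrl;print(ctrl.hand_in())"
```

```text
the job is handed in; nothing more can be done
None
```

I pressed and released the red key, then the green key, each about 5 mm down (estimated from the force, about 4 N) with no timer shifted, withdrew the arm, and handed the job in at about 14 s; no verdict was returned.

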